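# Secure the tube carrier and unhitch its drawbar

## Robot

A 6-joint arm with a two-finger parallel gripper is mounted at the origin on the work surface. World frame = base frame: x ahead of the robot, y to its left, z up, the work surface at z = 0. Lengths are in m, angles in rad, forces in N, time in s.
With the tool pointing down it reaches from about 0.375 to 0.9 m from the base axis. Payload 3.1 kg.
Tool frame: the origin (TCP) lies midway between the tips of the shut fingers; the grasp point (between the pads) lies 19 mm behind it (manip.grasp_offset is the distance from the TCP to the grasp point, in m); z points along the fingers, y is the line along which they close (so a half turn about z gives the same grasp; the last joint's range is limited). The gripper opens to 85 mm and grips with 20 to 120 N. Pads are 22 mm wide; open, the fingers measure 114 mm over their backs; the gripper's body (76 mm by 85 mm) begins 54 mm behind the grasp point. The pads swing forward as they close: fully open they stand 13 mm farther back than shut.
Start: joints at [-1.482, 0.527, 1.433, -0, 1.181, -0.178], TCP at [0.165, -0.603, 0.231] pointing down, gripper open.
Joint ranges: [-3.08, 3.08], [-0.75, 2.2], [0.22, 2.44], [-1.43, 4.57], [0, 2.65], [-2.85, 2.85]. Speed limits (rad/s): [2.79, 2.79, 3.14, 3.14, 3.14, 3.14].

## Interface

Orientations are given as a unit quaternion [x, y, z, w].
In Python, from station import sensors, cams, order, manip gives the robot as it stands.
- The arm moves only by the tool move_arm, never from a script. Its argument "targets" is a list of rows, each an object of numbers: "dx", "dy", "dz": the shift along the world's x, y, z normalised to -1 to 1, where 1 is 25 mm; "rx", "ry", "rz": the turn, a rotation vector about the world's x, y, z normalised to -1 to 1, where 1 is 30 degrees. A call has exactly 10 rows; each row shifts and turns the commanded pose from where the row before left it; what a row does not reach is not made up. A row lasts 1/8 s, in which the tool goes at most 62.5 mm and 10.7 degrees, less where a joint would pass 70% of its speed; a pose out of reach is approached as far as the arm can. A call with a number of a shift or a turn outside -1 to 1 is refused whole. A call with a gripper value outside its range is refused whole. "claw" is the opening in per cent of the stroke, from 0 (shut) to 100 (fully open), set as the call begins (left out, the last holds). The fingers move at their own pace and stop on an object; "newtons" is the grip in N (left out, the last holds). Time passes only in rows, so rows that do not move let the fingers close, or fill a call up. It gives the time, the measured TCP pose, the force, the opening and the grip force at its end, in the units of the state.
- sensors.sense(): the state, without advancing time (a new reading comes with each control period).
- cams.snapshot(name): name is "scene" or "top" or "wrist"; returns the picture (420x560x3 uint8, red, green, blue); there is no depth.
- cams.camera_model(name): a dict with "fx", "fy", "cx", "cy" (pixels), "extrinsics" (4x4, takes a point from world to camera coordinates). Camera axes: x right, y down, z forward; pixel columns grow to the right and rows downward; lengths in m; the calibration is good to about 2 mm. A picture is of the moment at which its call begins: read the wrist's pose just before it. camera_model takes no time and is no camera call; for the wrist camera it gives the pose at the moment of the call.
- order.sign_off(): hands the job in; it is judged then, once.
The state is a dict: "t": time; "q": joint angles; "qd": joint speeds; "tau": joint torques, N m; "tcp_pos": TCP position; "tool_rot": TCP orientation; "force": force on the tool from outside, world axes, zero at the start; "ft_torque": the same for the moment, N m; "finger_gap": opening from 0.0 (shut) to 1.0 (fully open); "gripper_force": force on a finger pad.
Only numpy, scipy, OpenCV 4.12 (cv2) and the standard library are available. Lean on these libraries where they do the work, as an engineer would, in place of code of your own. Each camera call takes 0.05 s, during which the arm holds its last target. There are 200 camera calls.

## Task

Get the docked tube carrier ready to leave. First lay the loose retaining bar over the red caps so that it lies down in the forks of both blue end supports, roughly centred and handle up, and let go of it; then pull the coupler's black latch tab sideways towards the robot, against its spring, lift the yellow drawbar off the steel ball by it, and finish still holding the drawbar up, with its coupler at least 6 cm higher than it was. Leave the loose sample tube, the marker and the wipes box alone.

Things in the scene. Friction and masses are not known exactly. Their poses are not given: they have to be found in the camera images.
- carrier: Fixed: aluminium dock plate 130 x 470 mm with a grey wheeled carrier holding a blue rack of 2 x 4 red-capped tubes (cap tops 112 mm above the table). Origin on the table under the rack's centre; z up; +y runs along the carrier from the rack to the drawbar and ball; x across. Two blue forked end supports, 14 mm thick, stand at y = -100 and +100 mm.
- seat (a point): Where point bar_grip comes to lie when the bar is seated and centred: on the carrier's axis, 159 mm above the table; axes as the carrier's, the bar then lies along y. Fork floors are 43 mm below this point (116 mm up), 31 mm wide between the cheeks; flared tops reach 142 mm up and 31 mm out in x.
- bar_grip (a point): Centre of the orange handle of the loose retaining bar (aluminium, 24 mm wide in its x, 260 mm long in its y, 10 mm thick, about 0.2 kg). The handle is a block 18 mm wide (x), 70 mm long (y), 18 mm high on two posts; this point is 43 mm above the bar's underside, 33 mm above its upper face. It starts flat on the table, handle up, to the robot's left.
- tongue (a joint): Yellow drawbar hinged on the carrier: 0 = level, coupler down on the ball; grows as the coupler end is raised, up to 1.0 rad. It falls back when let go (about 0.4 kg). While the latch is shut it can rise only about 0.015 rad.
- latch (a joint): Sprung latch on the coupler: 0 = shut (pawl under the ball), up to 0.020 m when pulled fully in the carrier's -x direction; the pawl is clear of the ball from about 0.010 m on. The spring (about 3.5 N shut, 10.5 N fully pulled) closes it again when let go.
- latch_grip (a point): Point to grip on the black latch tab standing on the coupler: 14 mm thick in the carrier's x, 26 mm long in y, its top 18 mm above this point, its foot (steel plate 60 x 36 mm) 23 mm below. Lifting the tab lifts the drawbar, and it swings about the hinge with it. With the drawbar down it is 118 mm above the table, 145 mm in +y and 58 mm above point hinge.
- hinge (a point): Hinge axis of the drawbar, at the carrier end, 60 mm above the table, on the carrier's centre line 135 mm in +y from its origin; the axis runs along the carrier's x.
- coupler (a point): Centre of the yellow coupler head (50 mm in x, 64 mm in y), 145 mm from the hinge along the drawbar; 60 mm above the table when down, where it coincides with the ball's centre.
- ball (a point): Centre of the fixed steel hitch ball, 36 mm across, 60 mm above the table on a post.
- sample_tube_mid (a point): Bystander: a loose upright tube with a red cap, 35 mm across, 87 mm tall; this point is its centre, 43 mm up.
- marker_mid (a point): Bystander: a black marker pen lying on the table, 130 mm long (its y), 14 mm wide; this point is its centre.
- wipes_box_mid (a point): Bystander: a low white box 60 x 100 x 35 mm; this point is its centre.

How it is judged:
By the outcome, as a careful person would: the job done as asked, in the order asked, and still so for the second after the job is handed in, while the arm keeps its last pose, push and grip.
It also fails if it takes over 51 s, if anything falls off the work surface, if the arm or the gripper's body presses on something with over 40 N, if the wrist force passes 120 N, or if a joint passes its speed limit or range.

## Working session

There is one attempt and no reset: what is moved stays moved. The work goes in short steps, Python scripts to look and compute and a tool call to move; the robot and the scene stay as the last step left them, time stands still between calls to the robot, and variables do not carry over. Pictures are saved under pics/ and viewed, at most 10 in all, crops included, and the job is handed in when it is done.

Besides the shell and the picture viewer there is one more tool, called after ">>>" in YAML: its name, and indented under it one key for each argument. move_arm: Moves the arm, as the interface text tells. Scaled input: -1 to 1 covers 25 mm each way for a shift and 30 degrees each way for a turn. Its arguments: {"type":"object","properties":{"targets":{"type":"array"},"claw":{"type":"number"},"newtons":{"type":"number"}},"required":["targets"]}

```bash
mkdir -p pics; ls; python3 - <<'E'
from station import sensors,cams
import cv2
for n in ("scene","top"):
    im=cams.snapshot(n); cv2.imwrite(f"pics/{n}0.png",im[:,:,::-1])
    m=cams.camera_model(n); print(n,m)
s=sensors.sense();print(s)
E
```

```text
pics
scene {'fx': 389.36072474593175, 'fy': 389.36072474593175, 'cx': 272.9162189535934, 'cy': 209.28889351851186, 'extrinsics': array([[ 0.19148458,  0.98147645, -0.00613539, -0.14022518],
       [ 0.69196115, -0.13942856, -0.70834275, -0.30264626],
       [-0.69607717,  0.13139126, -0.70584199,  1.25855124],
       [ 0.        ,  0.        ,  0.        ,  1.        ]])}
top {'fx': 516.4744300226006, 'fy': 516.4744300226006, 'cx': 278.44736034269766, 'cy': 212.70808790938003, 'extrinsics': array([[-0.02935926, -0.99955775, -0.00472694,  0.07182859],
       [-0.99323996,  0.02970436, -0.11221419,  0.52730803],
       [ 0.11230497,  0.00140046, -0.9936728 ,  1.35702193],
       [ 0.        ,  0.        ,  0.        ,  1.        ]])}
{'t': 0.1, 'q': array([-1.48147521e+00,  5.28387165e-01,  1.43378759e+00, -2.46832795e-05,
        1.18141292e+00, -1.78523191e-01]), 'qd': array([ 0.0010955 , -0.00274577, -0.00174371, -0.0010094 ,  0.00049944,
       -0.00068017]), 'tau': array([-5.20505764e-04, -4.43304956e+01, -1.78586698e+01, -2.79903370e-04,
        3.89703404e-03, -1.18089329e-05]), 'tcp_pos': array([ 0.16535665, -0.60204924,  0.23041863]), 'tool_rot': array([ 9.91044703e-01,  1.33526780e-01,  3.30735004e-05, -9.97027410e-04]), 'force': array([ 0.50191732,  1.03137453, -0.14393693]), 'ft_torque': array([-0.03013274,  0.03212784, -0.01194214]), 'gripper_force': 0.0, 'finger_gap': 1.000093916222831}
```

View pics/scene0.png

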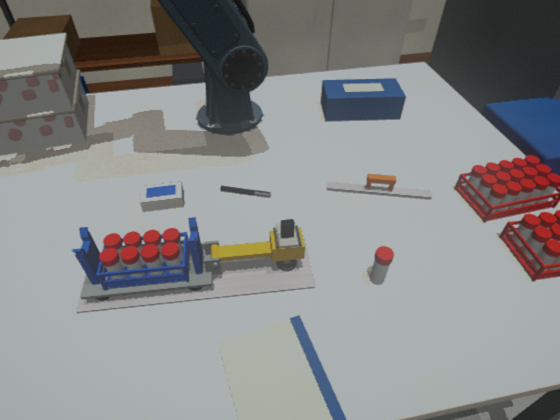

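View pics/top0.png

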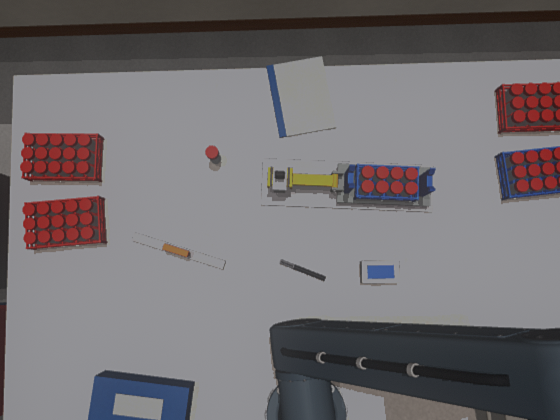

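Scene view: the carrier's rack is at about (145,255), the tab at (287,228) and the bar handle at (381,180). Top view: the rack is at (390,181), the tab at (280,175) and the handle at (177,250). The drawbar points along +y world. I'll enlarge both views.

```bash
python3 - <<'E'
import cv2,numpy as np
def mos(f,crops,out):
    im=cv2.imread(f); rows=[]
    for (u0,v0,u1,v1,k) in crops:
        c=cv2.resize(im[v0:v1,u0:u1],None,fx=k,fy=k,interpolation=cv2.INTER_CUBIC)
        for u in range(u0,u1,10): cv2.line(c,((u-u0)*k,0),((u-u0)*k,5 if u%50 else 14),(0,255,0),1)
        for v in range(v0,v1,10): cv2.line(c,(0,(v-v0)*k),(5 if v%50 else 14,(v-v0)*k),(0,255,0),1)
        rows.append(cv2.copyMakeBorder(c,0,4,0,800-c.shape[1],cv2.BORDER_CONSTANT))
    cv2.imwrite(out,np.vstack(rows)); print(np.vstack(rows).shape)
mos("pics/top0.png",[(250,150,440,220,4),(120,230,240,275,6)],"pics/top1.png")
mos("pics/scene0.png",[(80,210,320,310,3),(320,165,440,205,6)],"pics/scene1.png")
E
```

```text
(558, 800, 3)
(548, 800, 3)
```

View pics/top1.png

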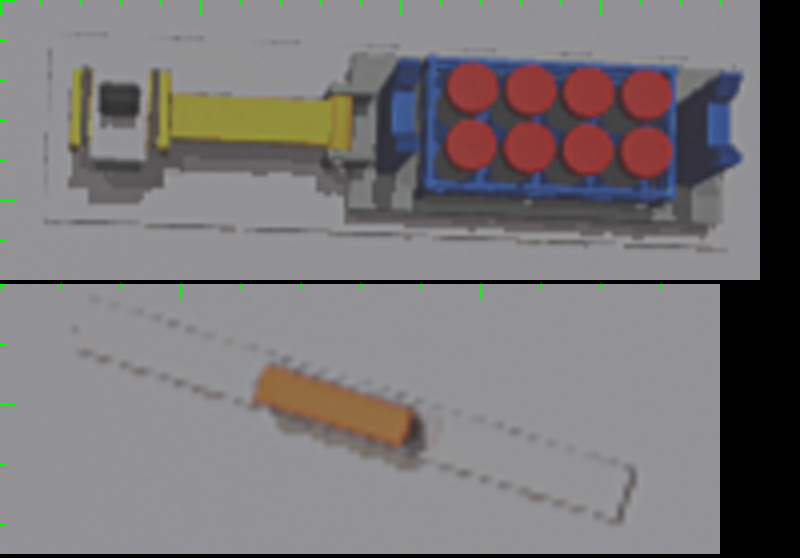

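View pics/scene1.png

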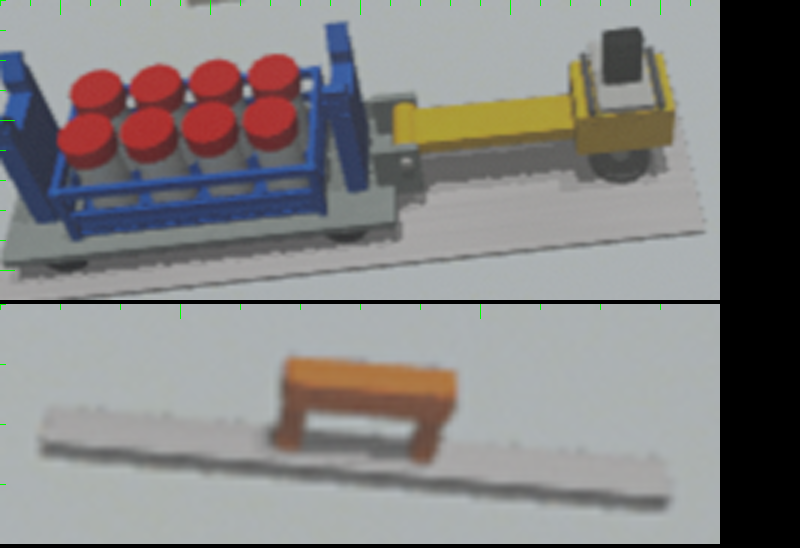

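Readings: the 8 cap tops, the tab top, and the handle's top face with its ends are all clear in both views. I'll triangulate them next.

```bash
cat > h.py <<'E'
import numpy as np
from station import cams
from scipy.spatial.transform import Rotation as R
def P(m): return np.array([[m['fx'],0,m['cx']],[0,m['fy'],m['cy']],[0,0,1]])@m['extrinsics'][:3]
def tri(Ps,uvs):
    A=np.vstack([[u*p[2]-p[0],v*p[2]-p[1]] for p,(u,v) in zip(Ps,uvs)])
    return np.linalg.lstsq(A[:,:3],-A[:,3],rcond=None)[0]
def onz(p,uv,z):
    u,v=uv;A=np.array([u*p[2]-p[0],v*p[2]-p[1]])
    return np.r_[np.linalg.solve(A[:,:2],-A[:,3]-A[:,2]*z),z]
E
python3 - <<'E'
from h import *
np.set_printoptions(precision=4,suppress=True)
T=P(cams.camera_model("top"));S=P(cams.camera_model("scene"))
tt=lambda p:(250+p[0]/4,150+p[1]/4); ss=lambda p:(80+p[0]/3,210+p[1]/3)
tu=[(471,87),(530,89),(587,91),(645,94)];tl=[(470,146),(528,147),(587,149),(645,151)]
sf=[(97,90),(157,84),(215,78),(273,73)][::-1];sn=[(88,134),(149,129),(209,124),(270,118)][::-1]
C=np.array([tri([T,S],[tt(a),ss(b)]) for a,b in zip(tu+tl,sn+sf)]);print(C)
C2=np.array([onz(T,tt(a),.112) for a in tu+tl]);C3=np.array([onz(S,ss(a),.112) for a in sn+sf])
for c in (C,C2,C3):
    d=c[:,:2]-c[:,:2].mean(0); g=np.linalg.svd(d)[2][0]; g*=np.sign(g[1])
    print(c.mean(0),"yaw",np.degrees(np.arctan2(-g[0],g[1])))
tb=lambda p:(120+p[0]/6,230+(p[1]-284)/6); sb=lambda p:(320+p[0]/6,165+(p[1]-304)/6)
H=[tri([T,S],[tb(a),sb(b)]) for a,b in [((336,405),(370,377)),((262,384),(455,385)),((409,425),(286,369))]]
print("handle",np.array(H), [onz(T,tb(a),.052) for a in [(336,405),(262,384),(409,425)]],[onz(S,sb((370,377)),.052)])
e=[onz(T,tb(a),.01) for a in [(80,351),(620,522),(95,299),(632,467)]];print("bar",np.array(e),np.mean(e,0))
print("tab",tri([T,S],[tt((120,99)),ss((622,56))]),onz(T,tt((120,91)),.136),onz(S,ss((622,33)),.136))
m=cams.camera_model("wrist");print(m)
E
```

```text
[[ 0.6191 -0.1748  0.106 ]
 [ 0.6166 -0.2123  0.1061]
 [ 0.6141 -0.2484  0.1069]
 [ 0.6109 -0.2851  0.1072]
 [ 0.5811 -0.1725  0.1056]
 [ 0.5791 -0.2091  0.1067]
 [ 0.5767 -0.2462  0.1065]
 [ 0.5743 -0.2833  0.1064]]
[ 0.5965 -0.229   0.1064] yaw -3.9368420418570134
[ 0.5956 -0.2284  0.112 ] yaw -3.715675198250086
[ 0.6018 -0.2264  0.112 ] yaw -4.452323571268956
handle [[0.4367 0.3301 0.0467]
 [0.447  0.3629 0.0454]
 [0.4268 0.2976 0.0483]] [array([0.4359, 0.3277, 0.052 ]), array([0.446, 0.36 , 0.052]), array([0.4262, 0.2958, 0.052 ])] [array([0.4428, 0.3291, 0.052 ])]
bar [[0.4656 0.4517 0.01  ]
 [0.3817 0.209  0.01  ]
 [0.489  0.4449 0.01  ]
 [0.4061 0.2032 0.01  ]] [0.4356 0.3272 0.01  ]
tab [0.6171 0.0501 0.1125] [0.6176 0.0492 0.136 ] [0.6189 0.0508 0.136 ]
{'fx': 350.2388430482953, 'fy': 350.2388430482953, 'cx': 275.53881199103665, 'cy': 208.54893263329916, 'extrinsics': array([[ 0.2646, -0.9644, -0.002 , -0.6239],
       [-0.9176, -0.2524,  0.3071, -0.0395],
       [-0.2967, -0.0794, -0.9517,  0.3804],
       [ 0.    ,  0.    ,  0.    ,  1.    ]])}
```

>>> move_arm:
  targets:
    - {"dx": 0.56, "dy": 1, "rz": 0.09}
    - {"dx": 0.56, "dy": 1, "rz": 0.09}
    - {"dx": 0.56, "dy": 1, "rz": 0.09}
    - {"dx": 0.56, "dy": 1, "rz": 0.09}
    - {"dx": 0.56, "dy": 1, "rz": 0.09}
    - {"dx": 0.56, "dy": 1, "rz": 0.09}
    - {"dx": 0.56, "dy": 1, "rz": 0.09}
    - {"dx": 0.56, "dy": 1, "rz": 0.09}
    - {"dx": 0.56, "dy": 1, "rz": 0.09}
    - {"dx": 0.56, "dy": 1, "rz": 0.09}
  claw: 100

```text
schema error: expected keys dx, dy, dz, rx, ry, rz
```

>>> move_arm:
  targets:
    - {"dx": 0.6, "dy": 1, "rz": 0.096}
    - {"dx": 0.6, "dy": 1, "rz": 0.096}
    - {"dx": 0.6, "dy": 1, "rz": 0.096}
    - {"dx": 0.6, "dy": 1, "rz": 0.096}
    - {"dx": 0.6, "dy": 1, "rz": 0.096}
    - {"dx": 0.6, "dy": 1, "rz": 0.096}
    - {"dx": 0.6, "dy": 1, "rz": 0.096}
    - {"dx": 0.6, "dy": 1, "rz": 0.096}
    - {"dx": 0.6, "dy": 1, "rz": 0.096}
    - {"dx": 0.6, "dy": 1, "rz": 0.096}

```text
schema error: expected keys dx, dy, dz, rx, ry, rz
```

>>> move_arm:
  targets:
    - {"dy": 1}
    - {"dy": 1}
    - {"dy": 1}
    - {"dy": 1}
    - {"dy": 1}
    - {"dy": 1}
    - {"dy": 1}
    - {"dy": 1}
    - {"dy": 1}
    - {"dy": 1}

```text
schema error: expected keys dx, dy, dz, rx, ry, rz
```

All six keys are required.

>>> move_arm:
  targets:
    - {"dx": 0.56, "dy": 1, "dz": 0, "rx": 0, "ry": 0, "rz": 0.09}
    - {"dx": 0.56, "dy": 1, "dz": 0, "rx": 0, "ry": 0, "rz": 0.09}
    - {"dx": 0.56, "dy": 1, "dz": 0, "rx": 0, "ry": 0, "rz": 0.09}
    - {"dx": 0.56, "dy": 1, "dz": 0, "rx": 0, "ry": 0, "rz": 0.09}
    - {"dx": 0.56, "dy": 1, "dz": 0, "rx": 0, "ry": 0, "rz": 0.09}
    - {"dx": 0.56, "dy": 1, "dz": 0, "rx": 0, "ry": 0, "rz": 0.09}
    - {"dx": 0.56, "dy": 1, "dz": 0, "rx": 0, "ry": 0, "rz": 0.09}
    - {"dx": 0.56, "dy": 1, "dz": 0, "rx": 0, "ry": 0, "rz": 0.09}
    - {"dx": 0.56, "dy": 1, "dz": 0, "rx": 0, "ry": 0, "rz": 0.09}
    - {"dx": 0.56, "dy": 1, "dz": 0, "rx": 0, "ry": 0, "rz": 0.09}
  claw: 100

```text
t: 1.35
tcp_pos: [0.3056, -0.3516, 0.231]
tool_rot: [0.932, 0.362, -0.0, -0.0]
force: [0.5, 0.2, 0.3]
finger_gap: 1.001
gripper_force: 0.0
```

>>> move_arm:
  targets:
    - {"dx": 0.6, "dy": 1, "dz": 0, "rx": 0, "ry": 0, "rz": 0.096}
    - {"dx": 0.6, "dy": 1, "dz": 0, "rx": 0, "ry": 0, "rz": 0.096}
    - {"dx": 0.6, "dy": 1, "dz": 0, "rx": 0, "ry": 0, "rz": 0.096}
    - {"dx": 0.6, "dy": 1, "dz": 0, "rx": 0, "ry": 0, "rz": 0.096}
    - {"dx": 0.6, "dy": 1, "dz": 0, "rx": 0, "ry": 0, "rz": 0.096}
    - {"dx": 0.6, "dy": 1, "dz": 0, "rx": 0, "ry": 0, "rz": 0.096}
    - {"dx": 0.6, "dy": 1, "dz": 0, "rx": 0, "ry": 0, "rz": 0.096}
    - {"dx": 0.6, "dy": 1, "dz": 0, "rx": 0, "ry": 0, "rz": 0.096}
    - {"dx": 0.6, "dy": 1, "dz": 0, "rx": 0, "ry": 0, "rz": 0.096}
    - {"dx": 0.6, "dy": 1, "dz": 0, "rx": 0, "ry": 0, "rz": 0.096}

```text
t: 2.6
tcp_pos: [0.4556, -0.1017, 0.2311]
tool_rot: [0.813, 0.582, -0.0, -0.0]
force: [-0.6, -1.2, 0.1]
finger_gap: 0.998
gripper_force: 0.0
```

>>> move_arm:
  targets:
    - {"dx": 0, "dy": 1, "dz": 0, "rx": 0, "ry": 0, "rz": 0}
    - {"dx": 0, "dy": 1, "dz": 0, "rx": 0, "ry": 0, "rz": 0}
    - {"dx": 0, "dy": 1, "dz": 0, "rx": 0, "ry": 0, "rz": 0}
    - {"dx": 0, "dy": 1, "dz": 0, "rx": 0, "ry": 0, "rz": 0}
    - {"dx": 0, "dy": 1, "dz": 0, "rx": 0, "ry": 0, "rz": 0}
    - {"dx": 0, "dy": 1, "dz": 0, "rx": 0, "ry": 0, "rz": 0}
    - {"dx": 0, "dy": 1, "dz": 0, "rx": 0, "ry": 0, "rz": 0}
    - {"dx": 0, "dy": 1, "dz": 0, "rx": 0, "ry": 0, "rz": 0}
    - {"dx": 0, "dy": 1, "dz": 0, "rx": 0, "ry": 0, "rz": 0}
    - {"dx": 0, "dy": 1, "dz": 0, "rx": 0, "ry": 0, "rz": 0}

```text
t: 3.85
tcp_pos: [0.4551, 0.1481, 0.231]
tool_rot: [0.813, 0.582, -0.0, -0.0]
force: [-0.3, -0.1, -0.1]
finger_gap: 1.002
gripper_force: 0.0
```

>>> move_arm:
  targets:
    - {"dx": -0.08, "dy": 0.8, "dz": -0.2, "rx": 0, "ry": 0, "rz": 0}
    - {"dx": -0.08, "dy": 0.8, "dz": -0.2, "rx": 0, "ry": 0, "rz": 0}
    - {"dx": -0.08, "dy": 0.8, "dz": -0.2, "rx": 0, "ry": 0, "rz": 0}
    - {"dx": -0.08, "dy": 0.8, "dz": -0.2, "rx": 0, "ry": 0, "rz": 0}
    - {"dx": -0.08, "dy": 0.8, "dz": -0.2, "rx": 0, "ry": 0, "rz": 0}
    - {"dx": -0.08, "dy": 0.8, "dz": -0.2, "rx": 0, "ry": 0, "rz": 0}
    - {"dx": -0.08, "dy": 0.8, "dz": -0.2, "rx": 0, "ry": 0, "rz": 0}
    - {"dx": -0.08, "dy": 0.8, "dz": -0.2, "rx": 0, "ry": 0, "rz": 0}
    - {"dx": -0.08, "dy": 0.8, "dz": -0.2, "rx": 0, "ry": 0, "rz": 0}
    - {"dx": -0.04, "dy": 0, "dz": -0.2, "rx": 0, "ry": 0, "rz": 0}

```text
t: 5.1
tcp_pos: [0.4363, 0.3286, 0.1809]
tool_rot: [0.813, 0.583, 0.0, 0.0]
force: [-0.7, 0.3, 1.5]
finger_gap: 1.003
gripper_force: 0.0
```

```bash
python3 - <<'E'
from h import *
from station import sensors
import cv2
p=P(cams.camera_model("wrist"));im=cams.snapshot("wrist");s=sensors.sense()
np.save("w1.npy",p)
big=cv2.resize(im[:,:,::-1],(784,588),interpolation=cv2.INTER_CUBIC)
# predicted handle top face corners
a=np.radians(-19);c=np.array([.436,.3275])
pts=[]
for x,y in [(-9,-35),(9,-35),(9,35),(-9,35)]:
    w=np.r_[c+np.array([x*np.cos(a)-y*np.sin(a),x*np.sin(a)+y*np.cos(a)])/1e3,.052,1]
    q=p@w;pts.append(q[:2]/q[2]*1.4)
cv2.polylines(big,[np.int32(pts)],True,(0,255,0),1);print(np.array(pts)/1.4,s['tcp_pos'])
cv2.imwrite("pics/w1.png",big)
E
```

```text
[[264.32379813 239.74377943]
 [285.79894097 239.82854919]
 [287.02170854 156.55043115]
 [263.84858377 156.44756504]] [0.43554704 0.32751338 0.18019779]
```

View pics/w1.png

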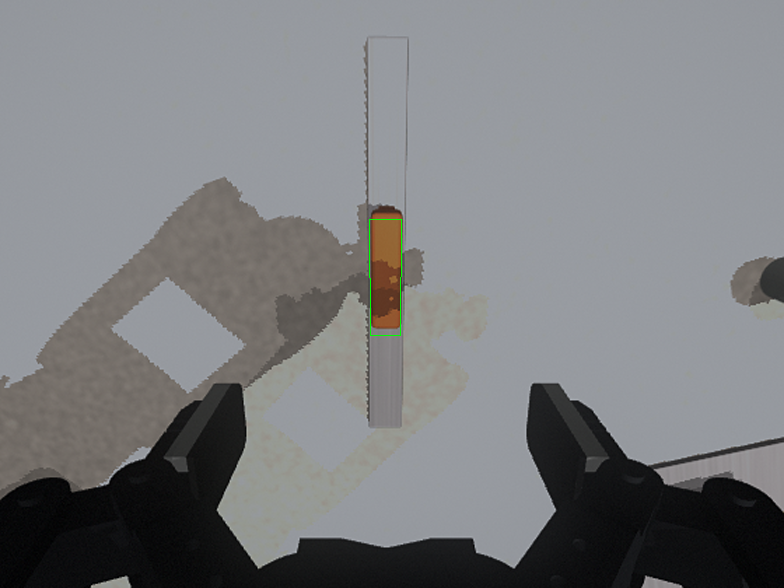

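The wrist view shows the handle at about (386,268) in the enlarged picture. It lies exactly along the predicted axis, but 4 mm further along the bar. The jaws straddle it, so I'm descending and gripping.

>>> move_arm:
  targets:
    - {"dx": 0.01, "dy": 0.013, "dz": -0.7, "rx": 0, "ry": 0, "rz": 0}
    - {"dx": 0.01, "dy": 0.013, "dz": -0.7, "rx": 0, "ry": 0, "rz": 0}
    - {"dx": 0.01, "dy": 0.013, "dz": -0.7, "rx": 0, "ry": 0, "rz": 0}
    - {"dx": 0.01, "dy": 0.013, "dz": -0.7, "rx": 0, "ry": 0, "rz": 0}
    - {"dx": 0.01, "dy": 0.013, "dz": -0.7, "rx": 0, "ry": 0, "rz": 0}
    - {"dx": 0.01, "dy": 0.013, "dz": -0.7, "rx": 0, "ry": 0, "rz": 0}
    - {"dx": 0.01, "dy": 0.013, "dz": -0.7, "rx": 0, "ry": 0, "rz": 0}
    - {"dx": 0.01, "dy": 0.013, "dz": -0.7, "rx": 0, "ry": 0, "rz": 0}
    - {"dx": 0.01, "dy": 0.013, "dz": -0.66, "rx": 0, "ry": 0, "rz": 0}
    - {"dx": 0, "dy": 0, "dz": 0, "rx": 0, "ry": 0, "rz": 0}

```text
t: 6.4
tcp_pos: [0.4378, 0.3298, 0.0234]
tool_rot: [0.813, 0.582, -0.001, -0.0]
force: [0.8, 0.3, 0.4]
finger_gap: 0.998
gripper_force: 0.0
```

>>> move_arm:
  targets:
    - {"dx": 0, "dy": 0, "dz": 0, "rx": 0, "ry": 0, "rz": 0}
    - {"dx": 0, "dy": 0, "dz": 0, "rx": 0, "ry": 0, "rz": 0}
    - {"dx": 0, "dy": 0, "dz": 0, "rx": 0, "ry": 0, "rz": 0}
    - {"dx": 0, "dy": 0, "dz": 0, "rx": 0, "ry": 0, "rz": 0}
    - {"dx": 0, "dy": 0, "dz": 0, "rx": 0, "ry": 0, "rz": 0}
    - {"dx": 0, "dy": 0, "dz": 0, "rx": 0, "ry": 0, "rz": 0}
    - {"dx": 0, "dy": 0, "dz": 0, "rx": 0, "ry": 0, "rz": 0}
    - {"dx": 0, "dy": 0, "dz": 0, "rx": 0, "ry": 0, "rz": 0}
    - {"dx": 0, "dy": 0, "dz": 0, "rx": 0, "ry": 0, "rz": 0}
    - {"dx": 0, "dy": 0, "dz": 0, "rx": 0, "ry": 0, "rz": 0}
  claw: 0
  newtons: 50

```text
t: 7.65
tcp_pos: [0.4388, 0.3303, 0.0253]
tool_rot: [0.813, 0.582, 0.0, 0.0]
force: [-1.6, 0.6, 5.8]
finger_gap: 0.202
gripper_force: 54.1
```

>>> move_arm:
  targets:
    - {"dx": 0, "dy": 0, "dz": 0.6, "rx": 0, "ry": 0, "rz": 0}
    - {"dx": 0, "dy": 0, "dz": 1, "rx": 0, "ry": 0, "rz": 0}
    - {"dx": 0, "dy": 0, "dz": 1, "rx": 0, "ry": 0, "rz": 0}
    - {"dx": 0, "dy": 0, "dz": 1, "rx": 0, "ry": 0, "rz": 0}
    - {"dx": 0, "dy": 0, "dz": 1, "rx": 0, "ry": 0, "rz": 0}
    - {"dx": 0, "dy": 0, "dz": 1, "rx": 0, "ry": 0, "rz": 0}
    - {"dx": 0.4, "dy": -1, "dz": 0.6, "rx": 0, "ry": 0, "rz": 0}
    - {"dx": 0.4, "dy": -1, "dz": 0.6, "rx": 0, "ry": 0, "rz": 0}
    - {"dx": 0.4, "dy": -1, "dz": 0.6, "rx": 0, "ry": 0, "rz": 0}
    - {"dx": 0.4, "dy": -1, "dz": 0.6, "rx": 0, "ry": 0, "rz": 0}

```text
t: 8.9
tcp_pos: [0.4782, 0.2293, 0.2254]
tool_rot: [0.813, 0.582, -0.0, -0.0]
force: [-0.7, 0.3, -2.8]
finger_gap: 0.196
gripper_force: 53.1
```

>>> move_arm:
  targets:
    - {"dx": 0.26, "dy": -1, "dz": 0, "rx": 0, "ry": 0, "rz": 0.05}
    - {"dx": 0.26, "dy": -1, "dz": 0, "rx": 0, "ry": 0, "rz": 0.05}
    - {"dx": 0.26, "dy": -1, "dz": 0, "rx": 0, "ry": 0, "rz": 0.05}
    - {"dx": 0.26, "dy": -1, "dz": 0, "rx": 0, "ry": 0, "rz": 0.05}
    - {"dx": 0.26, "dy": -1, "dz": 0, "rx": 0, "ry": 0, "rz": 0.05}
    - {"dx": 0.26, "dy": -1, "dz": 0, "rx": 0, "ry": 0, "rz": 0.05}
    - {"dx": 0.26, "dy": -1, "dz": 0, "rx": 0, "ry": 0, "rz": 0.05}
    - {"dx": 0.26, "dy": -1, "dz": 0, "rx": 0, "ry": 0, "rz": 0.05}
    - {"dx": 0.26, "dy": -1, "dz": 0, "rx": 0, "ry": 0, "rz": 0.05}
    - {"dx": 0.26, "dy": -1, "dz": 0, "rx": 0, "ry": 0, "rz": 0.05}

```text
t: 10.15
tcp_pos: [0.5431, -0.0205, 0.2248]
tool_rot: [0.73, 0.683, -0.0, -0.0]
force: [0.6, 0.9, -3.2]
finger_gap: 0.204
gripper_force: 53.1
```

>>> move_arm:
  targets:
    - {"dx": 0.24, "dy": -0.93, "dz": 0, "rx": 0, "ry": 0, "rz": 0}
    - {"dx": 0.24, "dy": -0.93, "dz": 0, "rx": 0, "ry": 0, "rz": 0}
    - {"dx": 0.24, "dy": -0.93, "dz": 0, "rx": 0, "ry": 0, "rz": 0}
    - {"dx": 0.24, "dy": -0.93, "dz": 0, "rx": 0, "ry": 0, "rz": 0}
    - {"dx": 0.24, "dy": -0.93, "dz": 0, "rx": 0, "ry": 0, "rz": 0}
    - {"dx": 0.24, "dy": -0.93, "dz": 0, "rx": 0, "ry": 0, "rz": 0}
    - {"dx": 0.24, "dy": -0.93, "dz": 0, "rx": 0, "ry": 0, "rz": 0}
    - {"dx": 0.24, "dy": -0.93, "dz": 0, "rx": 0, "ry": 0, "rz": 0}
    - {"dx": 0.24, "dy": -0.93, "dz": 0, "rx": 0, "ry": 0, "rz": 0}
    - {"dx": 0, "dy": 0, "dz": 0, "rx": 0, "ry": 0, "rz": 0}

```text
t: 11.4
tcp_pos: [0.5983, -0.2316, 0.2247]
tool_rot: [0.731, 0.682, 0.0, 0.001]
force: [-0.4, 0.8, -1.9]
finger_gap: 0.196
gripper_force: 53.1
```

```bash
cat > look.py <<'E'
from h import *
from station import sensors
import cv2,sys
n,k=sys.argv[1],float(sys.argv[2]);u0,v0,u1,v1=map(int,sys.argv[3:7])
s=sensors.sense();np.save(sys.argv[7]+".npy",P(cams.camera_model(n)));im=cams.snapshot(n)[v0:v1,u0:u1,::-1]
cv2.imwrite(f"pics/{sys.argv[7]}.png",cv2.resize(im,None,fx=k,fy=k,interpolation=cv2.INTER_CUBIC))
print(s['t'],s['tcp_pos'],s['tool_rot'],s['force'])
E
python3 look.py wrist 1.4 0 0 560 420 w2
```

```text
11.4 [ 0.59831375 -0.23155888  0.22470399] [7.31258980e-01 6.82099630e-01 5.60795040e-05 6.29893209e-04] [-0.40359016  0.75468664 -1.87848919]
```

View pics/w2.png

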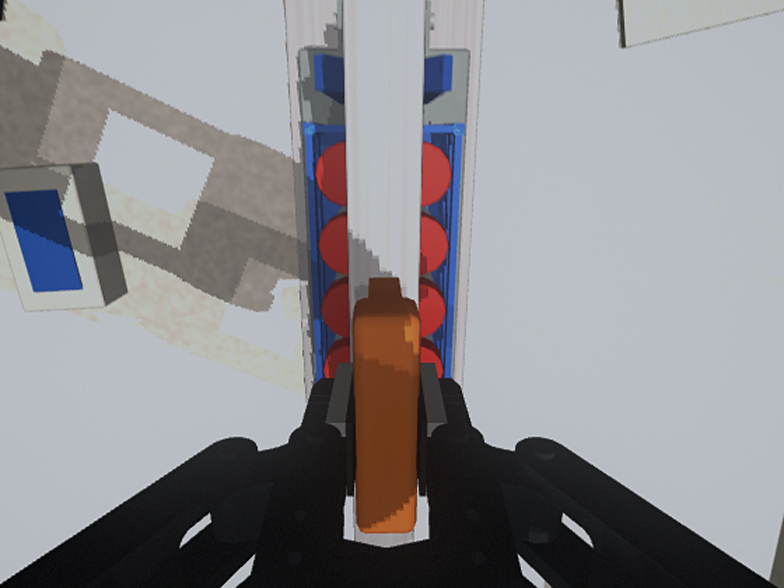

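The wrist view shows the bar centred at column 385. The caps centre on column 383 and the far fork's cheeks (315 to 453) on column 384, and the bar is parallel to the rack. I'm lowering it.

>>> move_arm:
  targets:
    - {"dx": -0.02, "dy": 0.08, "dz": -0.4, "rx": 0, "ry": 0, "rz": 0}
    - {"dx": 0, "dy": 0, "dz": -0.4, "rx": 0, "ry": 0, "rz": 0}
    - {"dx": 0, "dy": 0, "dz": -0.4, "rx": 0, "ry": 0, "rz": 0}
    - {"dx": 0, "dy": 0, "dz": -0.4, "rx": 0, "ry": 0, "rz": 0}
    - {"dx": 0, "dy": 0, "dz": -0.4, "rx": 0, "ry": 0, "rz": 0}
    - {"dx": 0, "dy": 0, "dz": -0.4, "rx": 0, "ry": 0, "rz": 0}
    - {"dx": 0, "dy": 0, "dz": -0.4, "rx": 0, "ry": 0, "rz": 0}
    - {"dx": 0, "dy": 0, "dz": -0.3, "rx": 0, "ry": 0, "rz": 0}
    - {"dx": 0, "dy": 0, "dz": -0.1, "rx": 0, "ry": 0, "rz": 0}
    - {"dx": 0, "dy": 0, "dz": 0, "rx": 0, "ry": 0, "rz": 0}

```text
t: 12.7
tcp_pos: [0.5972, -0.2271, 0.1448]
tool_rot: [0.73, 0.683, -0.0, 0.0]
force: [0.1, 0.2, -2.5]
finger_gap: 0.199
gripper_force: 53.1
```

>>> move_arm:
  targets:
    - {"dx": 0, "dy": 0, "dz": -0.04, "rx": 0, "ry": 0, "rz": 0}
    - {"dx": 0, "dy": 0, "dz": -0.04, "rx": 0, "ry": 0, "rz": 0}
    - {"dx": 0, "dy": 0, "dz": -0.04, "rx": 0, "ry": 0, "rz": 0}
    - {"dx": 0, "dy": 0, "dz": 0, "rx": 0, "ry": 0, "rz": 0}
    - {"dx": 0, "dy": 0, "dz": 0, "rx": 0, "ry": 0, "rz": 0}
    - {"dx": 0, "dy": 0, "dz": 0, "rx": 0, "ry": 0, "rz": 0}
    - {"dx": 0, "dy": 0, "dz": 0, "rx": 0, "ry": 0, "rz": 0}
    - {"dx": 0, "dy": 0, "dz": 0, "rx": 0, "ry": 0, "rz": 0}
    - {"dx": 0, "dy": 0, "dz": 0, "rx": 0, "ry": 0, "rz": 0}
    - {"dx": 0, "dy": 0, "dz": 0, "rx": 0, "ry": 0, "rz": 0}

```text
t: 13.95
tcp_pos: [0.5972, -0.227, 0.1418]
tool_rot: [0.731, 0.683, -0.0, 0.0]
force: [0.5, 0.5, -2.6]
finger_gap: 0.199
gripper_force: 53.1
```

```bash
python3 look.py scene 3 60 190 320 310 s2
```

```text
13.95 [ 0.59715774 -0.22702353  0.14182586] [ 7.30501167e-01  6.82911447e-01 -2.99816062e-06  9.87853046e-06] [ 0.48275252  0.52973082 -2.57636601]
```

View pics/s2.png

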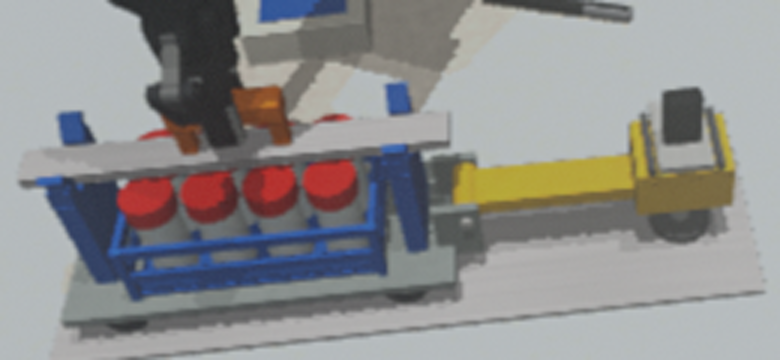

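The scene view shows the bar over both forks with its ends at about (20,168) and (450,125) in the crop, and the handle up. The force still shows the bar's full weight, so it hasn't touched yet. I'm going a little lower.

>>> move_arm:
  targets:
    - {"dx": 0, "dy": 0, "dz": -0.04, "rx": 0, "ry": 0, "rz": 0}
    - {"dx": 0, "dy": 0, "dz": -0.04, "rx": 0, "ry": 0, "rz": 0}
    - {"dx": 0, "dy": 0, "dz": 0, "rx": 0, "ry": 0, "rz": 0}
    - {"dx": 0, "dy": 0, "dz": 0, "rx": 0, "ry": 0, "rz": 0}
    - {"dx": 0, "dy": 0, "dz": 0, "rx": 0, "ry": 0, "rz": 0}
    - {"dx": 0, "dy": 0, "dz": 0, "rx": 0, "ry": 0, "rz": 0}
    - {"dx": 0, "dy": 0, "dz": 0, "rx": 0, "ry": 0, "rz": 0}
    - {"dx": 0, "dy": 0, "dz": 0, "rx": 0, "ry": 0, "rz": 0}
    - {"dx": 0, "dy": 0, "dz": 0, "rx": 0, "ry": 0, "rz": 0}
    - {"dx": 0, "dy": 0, "dz": 0, "rx": 0, "ry": 0, "rz": 0}

```text
t: 15.25
tcp_pos: [0.5972, -0.2271, 0.1412]
tool_rot: [0.73, 0.683, 0.0, 0.0]
force: [-2.2, 0.6, 4.7]
finger_gap: 0.199
gripper_force: 54.1
```

Contact came at TCP z 0.1412, matching the predicted seat height of 0.141. I'm releasing the bar.

>>> move_arm:
  targets:
    - {"dx": 0, "dy": 0, "dz": 0, "rx": 0, "ry": 0, "rz": 0}
    - {"dx": 0, "dy": 0, "dz": 0, "rx": 0, "ry": 0, "rz": 0}
    - {"dx": 0, "dy": 0, "dz": 0, "rx": 0, "ry": 0, "rz": 0}
    - {"dx": 0, "dy": 0, "dz": 0, "rx": 0, "ry": 0, "rz": 0}
    - {"dx": 0, "dy": 0, "dz": 0, "rx": 0, "ry": 0, "rz": 0}
    - {"dx": 0, "dy": 0, "dz": 0.3, "rx": 0, "ry": 0, "rz": 0}
    - {"dx": 0, "dy": 0, "dz": 0.6, "rx": 0, "ry": 0, "rz": 0}
    - {"dx": 0, "dy": 0, "dz": 0.8, "rx": 0, "ry": 0, "rz": 0}
    - {"dx": 0, "dy": 0, "dz": 0.8, "rx": 0, "ry": 0, "rz": 0}
    - {"dx": 0, "dy": 0, "dz": 0.8, "rx": 0, "ry": 0, "rz": 0}
  claw: 60

```text
t: 16.5
tcp_pos: [0.5975, -0.2272, 0.2244]
tool_rot: [0.73, 0.683, 0.0, 0.001]
force: [-0.4, -0.5, 0.1]
finger_gap: 0.598
gripper_force: 0.0
```

>>> move_arm:
  targets:
    - {"dx": 0.08, "dy": 1, "dz": 0, "rx": 0, "ry": 0, "rz": 0}
    - {"dx": 0.08, "dy": 1, "dz": 0, "rx": 0, "ry": 0, "rz": 0}
    - {"dx": 0.08, "dy": 1, "dz": 0, "rx": 0, "ry": 0, "rz": 0}
    - {"dx": 0.08, "dy": 1, "dz": 0, "rx": 0, "ry": 0, "rz": 0}
    - {"dx": 0.08, "dy": 1, "dz": 0, "rx": 0, "ry": 0, "rz": 0}
    - {"dx": 0.08, "dy": 1, "dz": 0, "rx": 0, "ry": 0, "rz": 0}
    - {"dx": 0.08, "dy": 1, "dz": 0, "rx": 0, "ry": 0, "rz": 0}
    - {"dx": 0.08, "dy": 1, "dz": 0, "rx": 0, "ry": 0, "rz": 0}
    - {"dx": 0.08, "dy": 1, "dz": 0, "rx": 0, "ry": 0, "rz": 0}
    - {"dx": 0.08, "dy": 1, "dz": 0, "rx": 0, "ry": 0, "rz": 0}

```text
t: 17.75
tcp_pos: [0.6157, 0.0261, 0.2212]
tool_rot: [0.73, 0.684, -0.001, -0.001]
force: [0.7, 0.2, 0.7]
finger_gap: 0.601
gripper_force: 0.0
```

```bash
python3 - <<'E'
from h import *
from station import sensors
import cv2
s=sensors.sense();p=P(cams.camera_model("wrist"));w=cams.snapshot("wrist")[:,:,::-1].copy();t=cams.snapshot("scene")[:,:,::-1]
for x,y in [(-7,-13),(7,-13),(7,13),(-7,13)]:
    a=np.radians(-4);q=p@np.r_[.617+(x*np.cos(a)-y*np.sin(a))/1e3,.051+(x*np.sin(a)+y*np.cos(a))/1e3,.136,1];print(q[:2]/q[2])
big=np.hstack([cv2.resize(w[60:360,140:420],(448*5//4,600)),np.zeros((600,4,3),np.uint8)])
big=np.vstack([np.pad(cv2.resize(w[100:400,150:400],(500,600)),((0,0),(0,0),(0,0)))])
sc=cv2.resize(t[215:295,80:230],(300,160)); out=np.zeros((600,800,3),np.uint8);out[:,:500]=big;out[:160,500:]=sc
cv2.imwrite("pics/w3.png",out);print(s['tcp_pos'])
E
```

```text
[264.54809537 199.33305437]
[285.22497405 199.43032192]
[285.72819778 161.29360188]
[264.33081062 161.1954826 ]
[0.61569895 0.02610951 0.2211647 ]
```

View pics/w3.png

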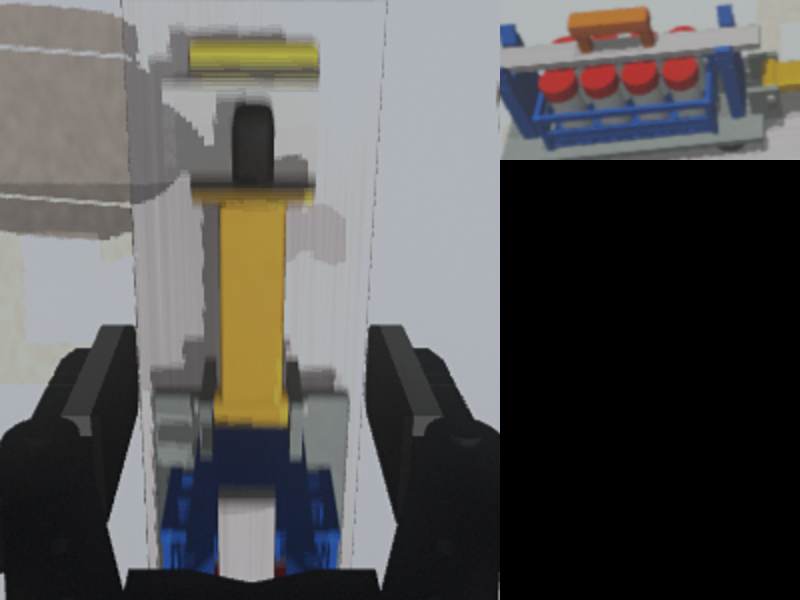

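The wrist view, slightly motion-blurred, shows the tab at crop columns 233–272 and rows 103–185. Laterally it's right, but maybe a few mm further in +y. The inset shows the bar seated in both forks with the handle up. I'll re-measure the tab numerically now that the arm is still.

```bash
python3 - <<'E'
from h import *
from station import sensors
s=sensors.sense();p=P(cams.camera_model("wrist"));w=cams.snapshot("wrist").astype(int)
print(s['tcp_pos'],w[135:212:3,275].tolist())
print(w[170,255:298].sum(1).tolist())
for x,y,z in [(0,-13,.136),(0,13,.136),(0,0,.136),(0,-13,.1)]:
    a=np.radians(-4);q=p@np.r_[.617+(x*np.cos(a)-y*np.sin(a))/1e3,.051+(x*np.sin(a)+y*np.cos(a))/1e3,z,1];print(q[:2]/q[2])
E
```

```text
[0.61562476 0.02731869 0.2212455 ] [[174, 171, 70], [75, 75, 61], [84, 83, 85], [89, 87, 86], [90, 86, 77], [175, 179, 179], [178, 179, 179], [35, 34, 33], [37, 36, 34], [39, 38, 36], [38, 38, 37], [48, 48, 47], [48, 48, 48], [48, 48, 48], [48, 47, 46], [48, 46, 45], [46, 44, 44], [48, 46, 45], [39, 38, 37], [39, 38, 36], [39, 36, 34], [39, 36, 35], [70, 61, 42], [124, 99, 45], [144, 117, 52], [171, 138, 57]]
[516, 533, 318, 318, 326, 324, 325, 326, 326, 335, 277, 210, 101, 111, 122, 131, 145, 146, 141, 143, 145, 153, 147, 150, 159, 153, 156, 158, 156, 136, 126, 106, 222, 542, 530, 521, 523, 527, 524, 524, 523, 524, 525]
[275.17210864 201.227615  ]
[275.44233139 163.2320615 ]
[275.30491648 182.55373543]
[275.33490327 187.94123451]
```

>>> move_arm:
  targets:
    - {"dx": 0.04, "dy": 0.36, "dz": 0, "rx": 0, "ry": 0, "rz": 0}
    - {"dx": 0.04, "dy": 0.36, "dz": 0, "rx": 0, "ry": 0, "rz": 0}
    - {"dx": 0, "dy": 0.36, "dz": -0.6, "rx": 0, "ry": 0, "rz": 0}
    - {"dx": 0, "dy": 0, "dz": -0.7, "rx": 0, "ry": 0, "rz": 0}
    - {"dx": 0, "dy": 0, "dz": -0.7, "rx": 0, "ry": 0, "rz": 0}
    - {"dx": 0, "dy": 0, "dz": -0.7, "rx": 0, "ry": 0, "rz": 0}
    - {"dx": 0, "dy": 0, "dz": -0.7, "rx": 0, "ry": 0, "rz": 0}
    - {"dx": 0, "dy": 0, "dz": -0.6, "rx": 0, "ry": 0, "rz": 0}
    - {"dx": 0, "dy": 0, "dz": -0.4, "rx": 0, "ry": 0, "rz": 0}
    - {"dx": 0, "dy": 0, "dz": -0.2, "rx": 0, "ry": 0, "rz": 0}

```text
t: 19.15
tcp_pos: [0.6191, 0.05, 0.1067]
tool_rot: [0.731, 0.683, -0.0, -0.0]
force: [-1.0, 0.1, -0.0]
finger_gap: 0.603
gripper_force: 0.0
```

>>> move_arm:
  targets:
    - {"dx": -0.04, "dy": 0.12, "dz": -0.16, "rx": 0, "ry": 0, "rz": 0}
    - {"dx": 0, "dy": 0, "dz": 0, "rx": 0, "ry": 0, "rz": 0}
    - {"dx": 0, "dy": 0, "dz": 0, "rx": 0, "ry": 0, "rz": 0}
    - {"dx": 0, "dy": 0, "dz": 0, "rx": 0, "ry": 0, "rz": 0}
    - {"dx": 0, "dy": 0, "dz": 0, "rx": 0, "ry": 0, "rz": 0}
    - {"dx": 0, "dy": 0, "dz": 0, "rx": 0, "ry": 0, "rz": 0}
    - {"dx": 0, "dy": 0, "dz": 0, "rx": 0, "ry": 0, "rz": 0}
    - {"dx": 0, "dy": 0, "dz": 0, "rx": 0, "ry": 0, "rz": 0}
    - {"dx": 0, "dy": 0, "dz": 0, "rx": 0, "ry": 0, "rz": 0}
    - {"dx": 0, "dy": 0, "dz": 0, "rx": 0, "ry": 0, "rz": 0}
  claw: 0
  newtons: 70

```text
t: 20.4
tcp_pos: [0.6178, 0.0533, 0.1035]
tool_rot: [0.731, 0.683, -0.0, -0.0]
force: [-4.2, 3.7, 5.2]
finger_gap: 0.149
gripper_force: 70.5
```

>>> move_arm:
  targets:
    - {"dx": -0.1, "dy": 0.007, "dz": 0, "rx": 0, "ry": 0, "rz": 0}
    - {"dx": -0.1, "dy": 0.007, "dz": 0, "rx": 0, "ry": 0, "rz": 0}
    - {"dx": -0.1, "dy": 0.007, "dz": 0, "rx": 0, "ry": 0, "rz": 0}
    - {"dx": -0.1, "dy": 0.007, "dz": 0, "rx": 0, "ry": 0, "rz": 0}
    - {"dx": -0.1, "dy": 0.007, "dz": 0, "rx": 0, "ry": 0, "rz": 0}
    - {"dx": -0.1, "dy": 0.007, "dz": 0, "rx": 0, "ry": 0, "rz": 0}
    - {"dx": -0.06, "dy": 0.004, "dz": 0, "rx": 0, "ry": 0, "rz": 0}
    - {"dx": 0, "dy": 0, "dz": 0, "rx": 0, "ry": 0, "rz": 0}
    - {"dx": 0, "dy": 0, "dz": 0, "rx": 0, "ry": 0, "rz": 0}
    - {"dx": 0, "dy": 0, "dz": 0, "rx": 0, "ry": 0, "rz": 0}

```text
t: 21.65
tcp_pos: [0.6064, 0.054, 0.1039]
tool_rot: [0.731, 0.683, 0.004, 0.003]
force: [8.8, 3.9, -1.7]
finger_gap: 0.148
gripper_force: 69.4
```

>>> move_arm:
  targets:
    - {"dx": -0.1, "dy": 0.007, "dz": 0, "rx": 0, "ry": 0, "rz": 0}
    - {"dx": -0.1, "dy": 0.007, "dz": 0, "rx": 0, "ry": 0, "rz": 0}
    - {"dx": 0, "dy": 0, "dz": 0, "rx": 0, "ry": 0, "rz": 0}
    - {"dx": 0, "dy": 0, "dz": 0, "rx": 0, "ry": 0, "rz": 0}
    - {"dx": 0, "dy": 0, "dz": 0, "rx": 0, "ry": 0, "rz": 0}
    - {"dx": 0, "dy": 0, "dz": 0, "rx": 0, "ry": 0, "rz": 0}
    - {"dx": 0, "dy": 0, "dz": 0, "rx": 0, "ry": 0, "rz": 0}
    - {"dx": 0, "dy": 0, "dz": 0, "rx": 0, "ry": 0, "rz": 0}
    - {"dx": 0, "dy": 0, "dz": 0, "rx": 0, "ry": 0, "rz": 0}
    - {"dx": 0, "dy": 0, "dz": 0, "rx": 0, "ry": 0, "rz": 0}

```text
t: 22.9
tcp_pos: [0.6022, 0.0542, 0.104]
tool_rot: [0.731, 0.683, 0.004, 0.004]
force: [9.2, 3.8, -2.1]
finger_gap: 0.152
gripper_force: 69.3
```

The latch is pulled about 15.6 mm at about 9 N, so the pawl is clear. Next I lift along the hinge arc while turning with it.

>>> move_arm:
  targets:
    - {"dx": -0.004, "dy": -0.057, "dz": 0.158, "rx": 0.0525, "ry": -0.0037, "rz": 0}
    - {"dx": -0.004, "dy": -0.057, "dz": 0.158, "rx": 0.0525, "ry": -0.0037, "rz": 0}
    - {"dx": -0.004, "dy": -0.057, "dz": 0.158, "rx": 0.0525, "ry": -0.0037, "rz": 0}
    - {"dx": -0.004, "dy": -0.057, "dz": 0.158, "rx": 0.0525, "ry": -0.0037, "rz": 0}
    - {"dx": -0.005, "dy": -0.074, "dz": 0.151, "rx": 0.0525, "ry": -0.0037, "rz": 0}
    - {"dx": -0.005, "dy": -0.074, "dz": 0.151, "rx": 0.0525, "ry": -0.0037, "rz": 0}
    - {"dx": -0.005, "dy": -0.074, "dz": 0.151, "rx": 0.0525, "ry": -0.0037, "rz": 0}
    - {"dx": -0.005, "dy": -0.074, "dz": 0.151, "rx": 0.0525, "ry": -0.0037, "rz": 0}
    - {"dx": -0.006, "dy": -0.09, "dz": 0.142, "rx": 0.0525, "ry": -0.0037, "rz": 0}
    - {"dx": -0.006, "dy": -0.09, "dz": 0.142, "rx": 0.0525, "ry": -0.0037, "rz": 0}

```text
t: 24.15
tcp_pos: [0.6005, 0.0367, 0.1426]
tool_rot: [0.724, 0.676, 0.105, -0.09]
force: [9.5, 5.9, -0.5]
finger_gap: 0.156
gripper_force: 69.5
```

>>> move_arm:
  targets:
    - {"dx": -0.006, "dy": -0.09, "dz": 0.142, "rx": 0.0525, "ry": -0.0037, "rz": 0}
    - {"dx": -0.006, "dy": -0.09, "dz": 0.142, "rx": 0.0525, "ry": -0.0037, "rz": 0}
    - {"dx": -0.007, "dy": -0.105, "dz": 0.131, "rx": 0.0525, "ry": -0.0037, "rz": 0}
    - {"dx": -0.007, "dy": -0.105, "dz": 0.131, "rx": 0.0525, "ry": -0.0037, "rz": 0}
    - {"dx": -0.007, "dy": -0.105, "dz": 0.131, "rx": 0.0525, "ry": -0.0037, "rz": 0}
    - {"dx": -0.007, "dy": -0.105, "dz": 0.131, "rx": 0.0525, "ry": -0.0037, "rz": 0}
    - {"dx": -0.008, "dy": -0.119, "dz": 0.119, "rx": 0.0525, "ry": -0.0037, "rz": 0}
    - {"dx": -0.008, "dy": -0.119, "dz": 0.119, "rx": 0.0525, "ry": -0.0037, "rz": 0}
    - {"dx": -0.008, "dy": -0.119, "dz": 0.119, "rx": 0.0525, "ry": -0.0037, "rz": 0}
    - {"dx": -0.008, "dy": -0.119, "dz": 0.119, "rx": 0.0525, "ry": -0.0037, "rz": 0}

```text
t: 25.4
tcp_pos: [0.5981, 0.0095, 0.1747]
tool_rot: [0.703, 0.656, 0.203, -0.182]
force: [8.9, 5.2, 0.8]
finger_gap: 0.154
gripper_force: 69.6
```

```bash
python3 look.py scene 3 60 180 320 310 s4; python3 -c "
from station import sensors
s=sensors.sense();print(s['t'],s['force'],s['gripper_force'])"
```

```text
25.4 [0.59813718 0.00946034 0.1747447 ] [ 0.70334311  0.65647278  0.20298243 -0.18207168] [8.88724103 5.22228925 0.80249801]
25.45 [9.76211837 5.08657395 2.9459367 ] 69.56470012664795
```

View pics/s4.png

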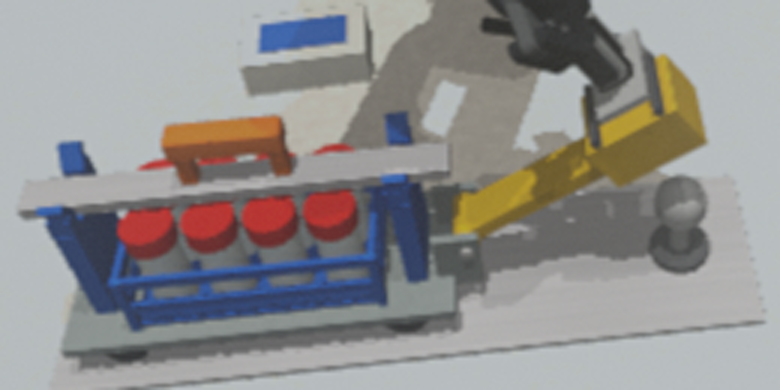

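The drawbar is clear of the bare ball (crop 680,200) and up about 0.55 rad, roughly 7.5 cm at the coupler. The bar still lies in both forks with its handle up. I'm handing in.

```bash
python3 -c "
from station import order
print(order.sign_off())"
```

```text
the job is handed in; nothing more can be done
None
```

The job is handed in at about 25 s: the bar is released and lying in both forks with its handle up, and the arm still holds the drawbar by the pulled latch tab, its coupler about 7.5 cm higher (worked out from the arm's pose).

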